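# Seat the taper-shank locating plug in the rotary table and tap it until it locks

## Task

Lift the plain flat-topped locating plug out of the wooden rack, set its tapered shank in the bore in the middle of the rotary table, pressing it in only lightly, and let go. Then tap it home with the soft-faced mallet, at least two light taps with the mallet lifted clear between them, until the taper locks, and set the mallet down on the bench. Do not hit hard, and leave the other tools, the sieve and the casting where they are.

Things in the scene. Friction and masses are not known exactly. Their poses are not given: they have to be found in the camera images.
- plug: Loose bright steel plug, 0.26 to 0.4 kg. Head: upright cylinder, 30 mm diameter, 45 mm tall, flat top, one dark groove. Below it a tapered shank (half angle 1.5 degrees): 17.8 mm diameter 11 mm under the head, 14.6 mm near the rounded tip 75 mm under the head. Origin: centre of the head's underside; z up through the head. At the start the head rests on the rack, shank in a hole.
- bore_mouth (a point): Centre of the mouth of the upright taper bore, in the plane of the rotary table's top face (85 mm above the bench); z up along the bore. 18 mm wide at the mouth, through, fits the shank. Lightly wedged, the underside of the plug's head is about 8 mm above this point, locked about 5 mm lower; but bore wear shifts both by up to 4 mm either way from start to start: feel for it.
- rotary_table: Rotary indexing table fixed on the bench: round, 176 mm in diameter, top face 85 mm above the bench, worm housing with small crank on its +x side. Origin on the bench below the bore, z up.
- mallet: Loose soft-faced mallet, 0.5 kg, standing on one striking face: head an upright cylinder 42 mm in diameter and 84 mm long with white nylon faces, dark steel middle. Wooden handle with flat sides, 24 mm wide (along y) and 28 mm high, sticks out level along -x from the head, 42 mm above the standing face, to 184 mm from the head's axis. Origin: centre of the lower face; z runs up along the head.
- mallet_handle (a point): On the mallet handle's centre line, 55 mm from the head's axis, near the balance point: a good place to grip. x runs along the handle towards the head, z along the head (both as on the mallet).
- rack: Fixed wooden tool rack, 75 mm (x) by 260 mm (y), 85 mm high, with three 22 mm holes in a row along y at -80, 0 and +80 mm; the three taper tools stand in them in any order, their heads on its top. Origin: centre of the underside.
- dead_centre: Loose pointed dead centre, 45 mm tall above the rack, with tapered shank and dark 28 mm collar, in the rack. Origin: underside of the collar. Not to be used.
- drill_chuck: Loose dark drill chuck, 38 to 41 mm in diameter, 58 mm tall above the rack, on a tapered shank, in the rack. Origin: underside of the chuck. Not to be used.
- sieve: Loose brass test sieve, 100 mm in diameter, 45 mm high, on the bench. Origin: centre of its underside. Leave it.
- casting: Loose grey cast-iron flange, 90 mm in diameter with a 56 mm boss, 36 mm high, on the bench. Origin: centre of its underside. Leave it.
- plug_top (a point): Centre of the plug's flat top, where it is tapped, 45 mm above the plug's origin. Once wedged, each mm deeper takes about 5 N more. Taps that reach 20 N lock the taper (less if the steel is slick), and it stays locked. Never over 40 N: come down at 0.02 to 0.03 m/s, ready to stop on contact. With the gripper press 5 N at most: much more would already lock it.
Not all that is in view belongs to the job. Several things look just like the mallet: the one meant starts farthest to the robot's left. Leave any blue or green look-alike of the plug alone.

How it is judged:
By the outcome, as a careful person would: the job done as asked, in the order asked, and still so for the second after the job is handed in, with the robot touching nothing.
It also fails if it takes over 72 s, if anything falls off the work surface, if the arm or the gripper's body presses on something with over 40 N, if the wrist force passes 120 N, or if a joint passes its speed limit or range.

## Robot

A 7-joint arm with a two-finger parallel gripper is mounted at the origin on the work surface. World frame = base frame: x ahead of the robot, y to its left, z up, the work surface at z = 0. Lengths are in m, angles in rad, forces in N, time in s.
With the tool pointing down it reaches from about 0.4 to 0.875 m from the base axis. Payload 19.3 kg.
Tool frame: the origin (TCP) lies on the front face of the gripper's body, between the roots of the fingers; the fingertips stand 73 mm ahead of it and the grasp point (between the pads) lies 54 mm ahead of it; z points along the fingers, y is the direction in which the jaws open and shut (so a half turn about z gives the same grasp; the last joint's range is limited). The gripper opens to 85 mm and grips with 20 to 120 N. Pads are 22 mm wide; open, the fingers measure 114 mm over their backs; the gripper's body (76 mm by 85 mm) begins 54 mm behind the grasp point. The pads swing forward as they close: fully open they stand 13 mm farther back than shut.
Start: joints at [-1.276, 0.521, -0.036, 1.599, 0.021, 1.021, -0.113], TCP at [0.223, 0.584, 0.304] pointing down, gripper open.
Joint ranges: [-2.91, 2.91], [-0.3, 2.13], [-1.5, 1.42], [0.17, 2.43], [-1.26, 4.41], [0.16, 1.93], [-2.52, 2.52]. Speed limits (rad/s): [1.89, 1.89, 2.39, 2.39, 3.01, 3.01, 3.01].

## Interface

Orientations are given as [roll, pitch, yaw] about the fixed x, y, z axes, in that order (R = Rz(yaw) Ry(pitch) Rx(roll)).
In Python, from workcell import bot gives the robot as it stands.
- The arm moves only by the shell command python3 -m crank 'ROWS' [OPENING] [FORCE]. ROWS is a JSON object of lists of equal length, an entry for each row: "travel": the shift along the world's x, y, z in cm, a list of three; "rot": the turn, a rotation vector about the world's x, y, z in degrees, a list of three. A call has 1 to 8 rows; each row is the pose to reach, as a shift and turn from the pose commanded when the call began; what a row does not reach only later rows make up. A row lasts 1/10 s, in which the tool goes at most 50 mm and 8.59 degrees, less where a joint would pass 70% of its speed; a pose out of reach is approached as far as the arm can. A call with a gripper value outside its range is refused whole. OPENING is the opening, from -1 (shut) to 1 (fully open), so that 0 is half open, set as the call begins (- or left out, the last holds). The fingers move at their own pace and stop on an object; FORCE is the grip in N (left out, the last holds). Time passes only in rows, so rows that repeat a pose let the fingers close. It gives the time, the measured TCP pose, the force and the opening at its end, in the units of the state.
- bot.observe(): the state, without advancing time (a new reading comes with each control period).
- bot.grab_frame(name): name is "side" or "top"; returns the picture (420x560x3 uint8, red, green, blue); there is no depth.
- bot.camera_model(name): a dict with "fx", "fy", "cx", "cy" (pixels), "R" (3x3) and "t" (3): a world point X has camera coordinates R X + t. Camera axes: x right, y down, z forward; pixel columns grow to the right and rows downward; lengths in m; the calibration is good to about 2 mm. A picture is of the moment at which its call begins. camera_model takes no time and is no camera call.
- bot.job_done(): hands the job in, once; it reports no verdict.
Trained networks look in the newest picture that a camera, given by its name, has taken for a name from the list of things; names that differ only in an ending like _2 or _b are one class to them, and where a whole thing is asked for, a point or a joint stands for the part that bears it (a point fixed in the world has none). Each returns a list of dicts, best first, with "conf" (0 to 1); they miss things now and then, are a little off and sometimes report something else, mostly with a low value. They report only what shows in the picture. A call takes as long as a camera call. They do not tell look-alikes from the thing itself.
- bot.silhouettes(camera, thing): "pixels" (420x560 bool, what is visible of it) and "box" ([centre column, centre row, width, height] in pixels, round what is visible of it).
The state is a dict: "clock": time; "qpos": joint angles; "qd": joint speeds; "joint_efforts": joint torques, N m; "position": TCP position; "tool_rot": TCP orientation; "force": force on the tool from outside, world axes, zero at the start; "moment": the same for the moment, N m; "grip_width": finger opening in m.
Only numpy, scipy, OpenCV 4.12 (cv2) and the standard library are available. Lean on these libraries where they do the work, as an engineer would, in place of code of your own. Each camera call takes 0.05 s, during which the arm holds its last target.

## Working session

There is one attempt and no reset: what is moved stays moved. The work goes in short steps, Python scripts to look and compute and a shell command to move; the robot and the scene stay as the last step left them, time stands still between calls to the robot, and variables do not carry over. Pictures are saved under pics/ and viewed, and the job is handed in when it is done.

```bash
ls; mkdir -p pics
python3 - <<'E'
from workcell import bot
import cv2
s=bot.observe();print(s)
for n in("side","top"):
    f=bot.grab_frame(n);cv2.imwrite(f"pics/{n}0.png",f[:,:,::-1]);print(bot.camera_model(n))
E
```

```text
pics
{'clock': 0.0, 'qpos': array([-1.2761907 ,  0.52203082, -0.03634813,  1.59996142,  0.02120151,
        1.02110957, -0.11280904]), 'qd': array([-9.96697319e-04, -6.42652417e-05,  1.13834179e-03, -2.31699817e-04,
       -6.19691692e-04, -9.37410709e-04,  8.26260233e-04]), 'joint_efforts': array([-4.32678862e-04, -9.27074432e+01,  1.97955742e+00, -3.69941854e+01,
        1.78317184e-02,  7.81720824e-03,  1.24726145e-05]), 'position': array([0.22291207, 0.58364084, 0.30333167]), 'tool_rot': array([-3.14047073e+00,  7.05096204e-05,  2.77678597e+00]), 'force': array([ 0.33887687, -0.18116171,  0.21894263]), 'moment': array([-0.00718936, -0.01100434,  0.01206262]), 'grip_width': 0.08533621836737247}
{'fx': 510.34527509767605, 'fy': 510.34527509767605, 'cx': 274.46511698648646, 'cy': 214.37913665044226, 'R': array([[-0.89751989, -0.44058546, -0.01850686],
       [-0.2272146 ,  0.49801351, -0.83687279],
       [ 0.37793065, -0.74690495, -0.54708448]]), 't': array([0.46749469, 0.21468041, 1.29574594])}
{'fx': 478.74812623664087, 'fy': 478.74812623664087, 'cx': 274.37677194747755, 'cy': 202.67519086524965, 'R': array([[-0.02659419, -0.9994956 , -0.01735789],
       [-0.98506717,  0.02915712, -0.16968362],
       [ 0.17010414,  0.01258609, -0.98534571]]), 't': array([1.15674636e-03, 5.63974156e-01, 1.28516712e+00])}
```

View pics/side0.png

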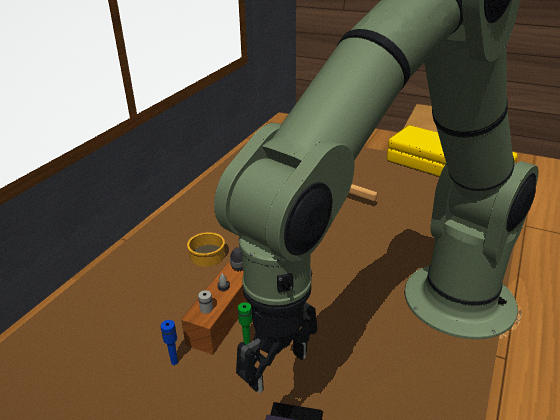

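View pics/top0.png

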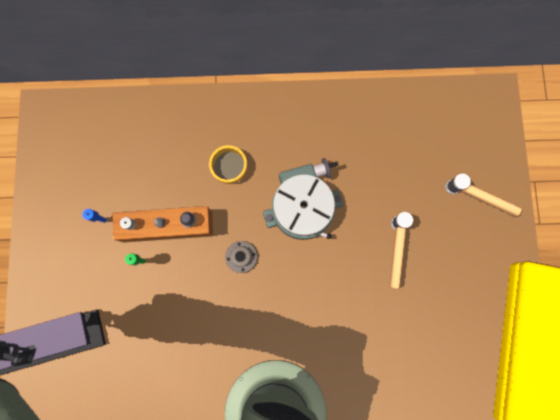

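```bash
cat > h.py <<'E'
from workcell import bot
import numpy as np, cv2
def ray(n,u,v):
    c=bot.camera_model(n);R=np.array(c['R']);t=np.array(c['t'])
    d=R.T@np.array([(u-c['cx'])/c['fx'],(v-c['cy'])/c['fy'],1]);return -R.T@t,d
def onz(n,u,v,z):
    o,d=ray(n,u,v);return o+d*(z-o[2])/d[2]
def proj(n,X):
    c=bot.camera_model(n);p=np.array(c['R'])@np.array(X)+np.array(c['t'])
    return np.array([c['fx']*p[0]/p[2]+c['cx'],c['fy']*p[1]/p[2]+c['cy']])
def tri(u1,u2):
    o1,d1=ray('side',*u1);o2,d2=ray('top',*u2)
    A=np.stack([d1,-d2],1);s=np.linalg.lstsq(A,o2-o1,rcond=None)[0]
    a=o1+s[0]*d1;b=o2+s[1]*d2;return (a+b)/2,np.linalg.norm(a-b)
def crop(n,u,v,w,k,fn,f=None):
    f=bot.grab_frame(n) if f is None else f
    u,v=int(u),int(v);x0=max(0,u-w);y0=max(0,v-w)
    c=f[y0:v+w,x0:u+w,::-1];cv2.imwrite(fn,cv2.resize(c,None,fx=k,fy=k,interpolation=cv2.INTER_CUBIC));print(fn,'origin',x0,y0,'scale',k)
E
python3 - <<'E'
from h import *
np.set_printoptions(precision=4,suppress=True)
print('grip',proj('top',[.223,.584,.3]),proj('top',[.223,.584,.23]))
for th in ['plug','mallet','rotary_table','rack','drill_chuck','dead_centre','sieve','casting']:
    for r in bot.silhouettes('top',th):
        p=r['pixels'];v,u=np.nonzero(p);print(th,round(r['conf'],2),np.array(r['box']),p.sum(),u.mean(),v.mean())
for r in bot.silhouettes('side','plug'): print('side plug',round(r['conf'],2),np.array(r['box']))
f=cv2.imread('pics/top0.png')[:,:,::-1]
a=cv2.resize(f[170:300,60:270,::-1],None,fx=3.7,fy=3.7,interpolation=cv2.INTER_CUBIC);cv2.imwrite('pics/rack.png',a)
a=cv2.resize(f[150:300,250:450,::-1],None,fx=3.8,fy=3.8,interpolation=cv2.INTER_CUBIC);cv2.imwrite('pics/table.png',a)
E
```

```text
grip [ -0.2787 346.287 ] [ 17.4107 342.4648]
plug 0.75 [ 95.5 215.7  23.4  12.5] 218 93.20183486238533 215.8119266055046
plug 0.69 [133.9 257.9  17.9   8.9] 176 134.1306818181818 258.89204545454544
plug 0.56 [127.8 223.5  17.7   7.6] 169 127.15976331360947 223.12426035502958
mallet 0.76 [398.8 249.6  22.8  73.5] 891 398.38496071829405 246.36700336700338
mallet 0.73 [482.4 195.1  73.1  44.6] 980 479.56326530612245 193.94897959183675
mallet 0.59 [240.5 255.7  35.3  29.8] 813 240.72570725707257 256.3739237392374
rotary_table 0.78 [304.5 198.3  76.7  83.4] 4049 303.7589528278587 202.2267226475673
rack 0.78 [165.4 223.3  98.9  32.5] 2593 163.0736598534516 224.25993058233706
drill_chuck 0.51 [189.  219.8  14.2  18.3] 210 187.53809523809525 218.78095238095239
dead_centre 0.41 [158.4 220.5   9.   13.8] 98 159.10204081632654 221.94897959183675
sieve 0.57 [227.4 167.   34.8  34.8] 1077 227.8551532033426 164.42432683379758
casting 0.84 [243.6 257.4  35.1  32.5] 779 240.82284980744544 256.4300385109114
side plug 0.78 [243.1 324.4  14.9  36.6]
side plug 0.77 [206.1 301.   16.5  19.6]
side plug 0.7 [170.  340.4  19.4  45.5]
```

View pics/rack.png

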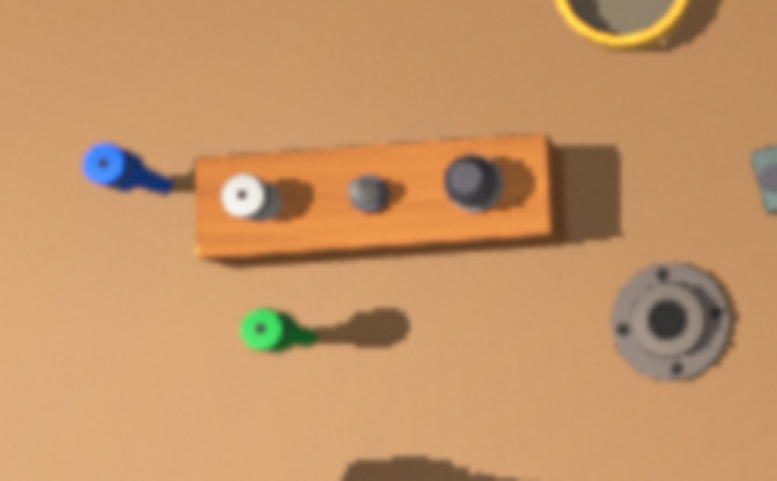

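View pics/table.png

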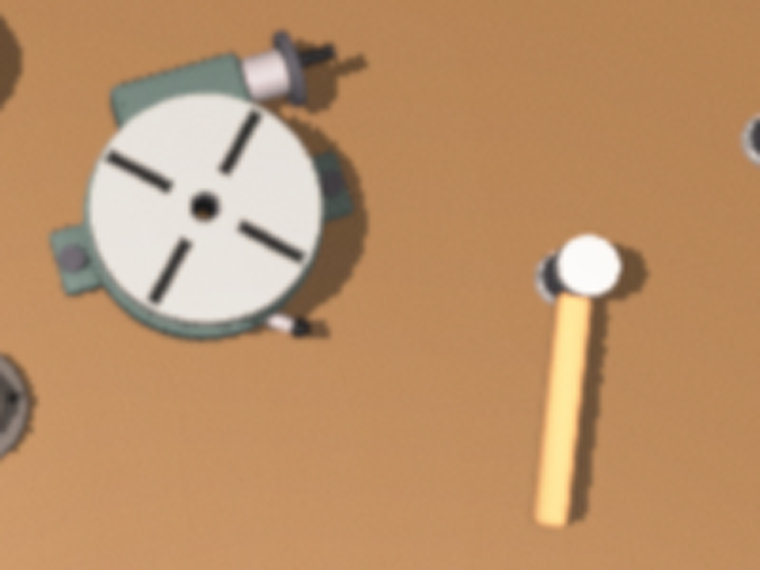

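Run:
```python
from h import *
np.set_printoptions(precision=4,suppress=True)
f=cv2.imread('pics/top0.png')
def comp(f,u,v,w,thr=150,sat=60):
    h=cv2.cvtColor(f,cv2.COLOR_BGR2HSV);m=((h[...,2]>thr)&(h[...,1]<sat)).astype(np.uint8)
    k=np.zeros_like(m);k[v-w:v+w,u-w:u+w]=m[v-w:v+w,u-w:u+w]
    n,l,st,c=cv2.connectedComponentsWithStats(k);i=1+np.argmax(st[1:,4])
    cs,_=cv2.findContours((l==i).astype(np.uint8),cv2.RETR_EXTERNAL,cv2.CHAIN_APPROX_NONE)
    hull=cv2.convexHull(cs[0]);return cv2.fitEllipse(hull),st[i]
e,s=comp(f,126,223,12);print('plug',e,s,onz('top',*e[0],.13))
e,s=comp(f,303,205,45);print('table',e,s,onz('top',*e[0],.085))
e,s=comp(f,405,219,14);print('mallet',e,s,onz('top',*e[0],.084))
print('bore',onz('top',303.7,204.2,.085))
# table silhouettes bore dark centroid
g=f[195:214,294:314].sum(2).astype(float);w=np.clip(300-g,0,None);yy,xx=np.mgrid[195:214,294:314];print('dark',(w*xx).sum()/w.sum(),(w*yy).sum()/w.sum())
# mallet handle end top edge z=.056
print('handle end',onz('top',250+551/3.8,150+523/3.8,.056),'head end',onz('top',250+577/3.8,150+300/3.8,.056))
# rack corners z=.085
for u,v in[(195,158),(548,136),(551,233),(197,250)]: print('rack',onz('top',60+u/3.7,170+v/3.7,.085))
fs=cv2.imread('pics/side0.png')
e,s=comp(fs,205,298,14,140);print('sideplug',e,s)
cv2.imwrite('pics/splug.png',cv2.resize(fs[230:370,140:290],None,fx=4,fy=4,interpolation=cv2.INTER_CUBIC))
```

```text
plug ((125.37621307373047, 222.6031951904297), (10.78006649017334, 11.223402976989746), 52.69544219970703) [120 217  11  12  98] [0.5085 0.3741 0.13  ]
table ((303.1849365234375, 204.07431030273438), (61.01801300048828, 61.7762336730957), 99.92707061767578) [ 272  174   63   61 2696] [ 0.5513 -0.0929  0.085 ]
mallet ((404.62823486328125, 219.65037536621094), (15.661870956420898, 17.010942459106445), 103.05143737792969) [397 212  17  16 217] [ 0.5011 -0.3629  0.084 ]
bore [ 0.5509 -0.0943  0.085 ]
dark 303.35849056603774 203.91044025157234
handle end [ 0.3224 -0.3312  0.056 ] head end [ 0.4794 -0.3607  0.056 ]
rack [0.5428 0.4242 0.085 ]
rack [0.5515 0.1647 0.085 ]
rack [0.4801 0.1627 0.085 ]
rack [0.4751 0.4206 0.085 ]
sideplug ((204.3993377685547, 294.46319580078125), (8.148871421813965, 11.655119895935059), 83.71549987792969) [199 291  12   8  69]
```

View pics/splug.png

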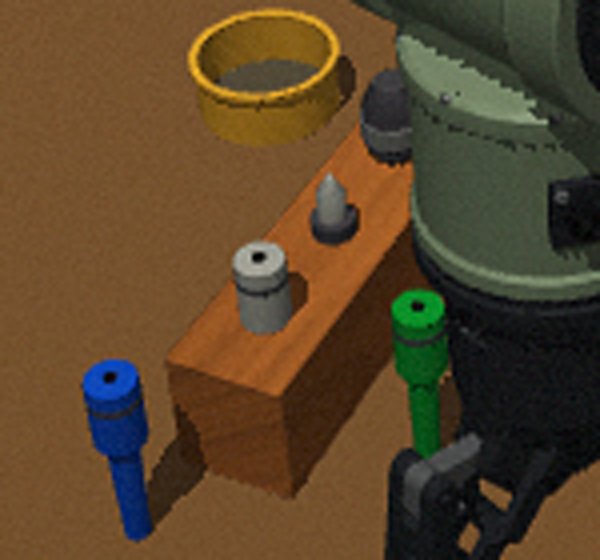

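Candidates in the top view. Plug: blue (93,215), green (133,258), and bright steel in the rack (125,223). The steel one is bare, flat-topped and in the rack, so it is the plug; the crop confirms it. Mallets: (405,220) at y≈-0.36 and (462,182) at y≈-0.5. (405,220) is farther left (larger y), so it is the one meant.

```bash
python3 -m crank '{"travel":[[2,-1.5,0],[6,-4.4,0],[10,-7.4,0],[14,-10.3,0],[18,-13.3,0],[22,-16.2,0],[25.5,-18.8,0],[28,-20.6,0]],"rot":[[0,0,1],[0,0,3],[0,0,5],[0,0,7],[0,0,9],[0,0,10.8],[0,0,10.8],[0,0,10.8]]}' 0.2 40
python3 -m crank '{"travel":[[0.5,-0.4,0],[0.5,-0.4,0],[0.5,-0.4,0]],"rot":[[0,0,0],[0,0,0],[0,0,0]]}'
python3 - <<'E'
from h import *
s=bot.observe();print(s['position'],s['tool_rot'],s['grip_width'],s['clock'],s['force'])
f=bot.grab_frame('side');cv2.imwrite('pics/s1.png',f[:,:,::-1])
f=bot.grab_frame('top');cv2.imwrite('pics/t1.png',f[:,:,::-1])
E
```

```text
clock: 1.35
position: [0.5055, 0.3752, 0.304]
tool_rot: [-3.141, 0.001, 2.963]
force: [1.1, 1.1, -0.3]
grip_width: 0.0514
clock: 1.65
position: [0.5071, 0.3748, 0.3038]
tool_rot: [3.141, -0.001, 2.966]
force: [-0.5, 1.2, -0.3]
grip_width: 0.0515
[0.50705111 0.37477543 0.30383939] [ 3.14132530e+00 -6.50014761e-04  2.96639247e+00] 0.05151954972272345 1.65 [-0.45860356  1.23876193 -0.306489  ]
```

View pics/s1.png

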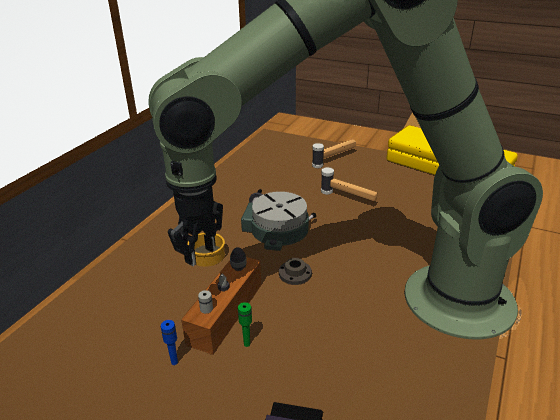

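View pics/t1.png

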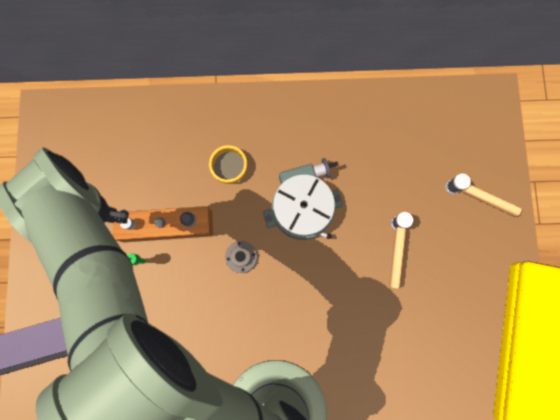

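The side view now shows the rack, table (bore ~ (279,206)) and both mallets clearly, with no further look-alikes. I'll triangulate the plug, bore and mallet.

Run:
```python
from h import *
np.set_printoptions(precision=4,suppress=True)
f=cv2.imread('pics/s1.png')
g=f[200:213,270:289].sum(2);print(g)
g=f[288:300,197:213].sum(2);print(g)
print('plug tri',tri((204.4,294.3),(125.37,222.6)))
print(proj('side',[.5085,.374,.13]),proj('side',[.551,-.0935,.085]))
h=cv2.cvtColor(f,cv2.COLOR_BGR2HSV)
cv2.imwrite('pics/stab.png',cv2.resize(f[140:260,230:390],None,fx=4.5,fy=4.5,interpolation=cv2.INTER_CUBIC))
```

```text
[[360 201  70   6  40 370 472 479 478 471 475 476 485 475 466 471 471 473
  467]
 [496 492 285 118 171 263 474 467 481 469 473 466 463 481 479 486 334 203
    2]
 [472 485 501 497 494 490 476 484 470 469 485 484 464 468 481 477 252  91
   80]
 [459 477 478 476 477 485 470 471 341 370 432 419 475 481 472 473 483 371
  278]
 [480 478 472 474 463 464 309 231 254 272 266 262 298 468 477 476 472 485
  473]
 [465 469 476 471 475 409 182 201 208 214 187 254 230 419 475 485 472 470
  480]
 [471 475 475 470 483 478 268 119  41  22  65  63 284 487 484 465 476 481
  468]
 [204 344 471 477 484 484 486 370 176 186 284 281 496 489 487 475 484 474
  477]
 [ 27  49 228 492 456 480 470 480 490 497 485 491 484 479 467 468 460 497
  484]
 [151 284 244 479 475 473 479 477 476 483 464 478 479 479 196  17 118 485
  484]
 [514 492 491 477 465 472 471 483 472 481 495 463 478 361  61  20  31  54
  348]
 [484 479 481 455 474 465 479 472 474 467 479 475 482 487 379 197  61  18
   28]
 [476 475 481 471 469 469 476 476 475 473 471 475 469 483 462 498 287  53
    9]]
[[235 261 242 257 249 253 250 250 231 222 289 
[... 177 characters left out ...]
505 487 481 484 490 481 498 306 141 122 123]
 [261 238 321 496 482 473 467 463 461 472 482 478 482 340 113 133]
 [249 267 486 480 464 475 178  76 103 347 475 473 477 496 142 102]
 [255 360 486 471 488 492  20  12  54 260 488 471 499 489 292 134]
 [244 366 482 487 470 480 251 163 268 500 490 476 484 451 192 277]
 [238 365 484 482 470 471 489 492 493 476 465 493 473 304 194 277]
 [238 222 407 474 471 491 477 480 488 476 482 478 329 164 169 276]
 [226 185 230 379 458 484 469 466 480 438 421 232 208 195 146 120]
 [233 226 239 262 268 293 294 287 275 253 239 232 175 203 123 118]]
plug tri (array([0.5086, 0.3745, 0.1284]), np.float64(0.00024885232334900673))
[204.437  293.6168] [278.6696 204.9518]
```

View pics/stab.png

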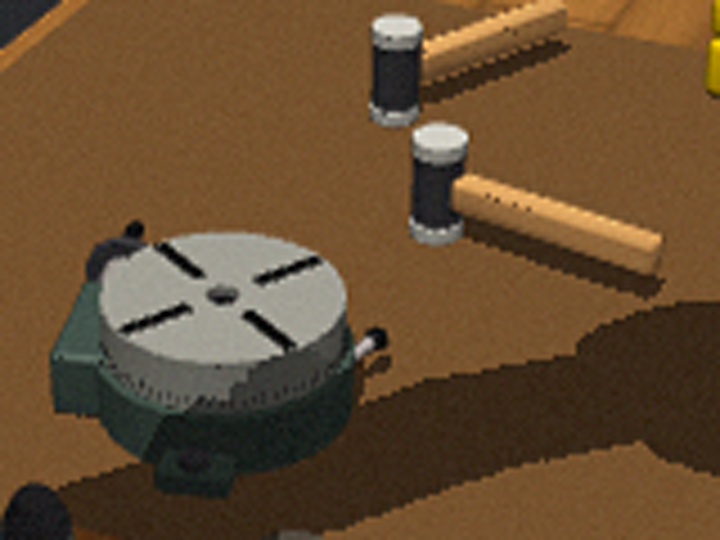

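```bash
python3 -m crank '{"travel":[[0.1,0,-2],[0.1,0,-5],[0.1,0,-8],[0.1,0,-10],[0.1,0,-11.5],[0.1,0,-12.5],[0.1,0,-13.4],[0.1,0,-13.4]],"rot":[[0,0,0],[0,0,0],[0,0,0],[0,0,0],[0,0,0],[0,0,0],[0,0,0],[0,0,0]]}' 0.2 40
python3 - <<'E'
from h import *
crop('side',206,290,60,6,'pics/s2.png');print(bot.observe()['position'])
E
```

```text
clock: 2.55
position: [0.5087, 0.3739, 0.1693]
tool_rot: [-3.141, -0.0, 2.966]
force: [1.4, 0.0, -0.0]
grip_width: 0.0511
pics/s2.png origin 146 230 scale 6
[0.50900662 0.37402371 0.17001875]
```

View pics/s2.png

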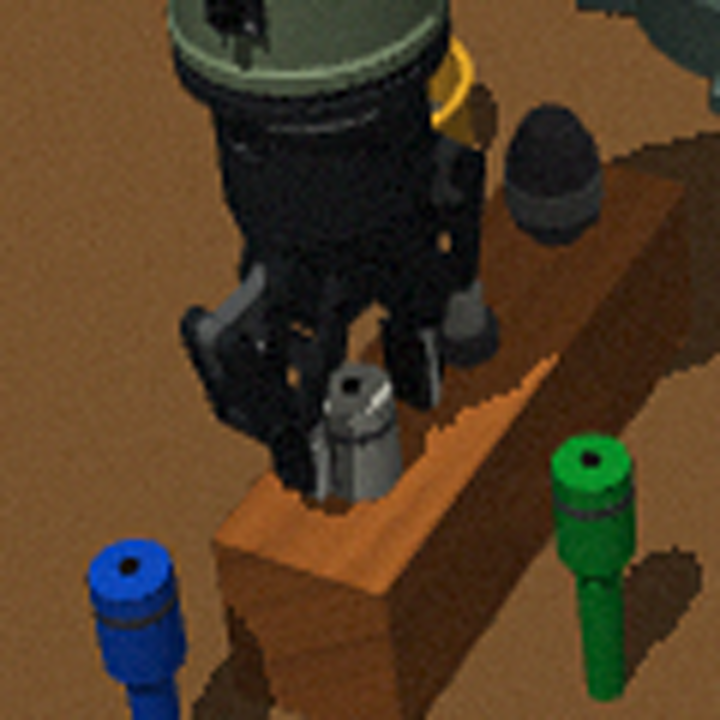

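The fingers straddle the steel plug's head and clear the rack and its neighbours. Closing.

```bash
python3 -m crank '{"travel":[[0,0,0],[0,0,0],[0,0,0],[0,0,0],[0,0,0],[0,0,0]],"rot":[[0,0,0],[0,0,0],[0,0,0],[0,0,0],[0,0,0],[0,0,0]]}' -1 60
python3 - <<'E'
from h import *
s=bot.observe();print(s['position'],s['tool_rot'],s['force'],s['grip_width'])
E
```

```text
clock: 3.2
position: [0.5093, 0.3742, 0.171]
tool_rot: [3.14, 0.001, 2.965]
force: [-2.0, 0.2, 4.8]
grip_width: 0.0284
[0.50931979 0.37423854 0.17096613] [3.14021321e+00 9.47745383e-04 2.96521051e+00] [-2.027184    0.23529703  4.82094729] 0.02842362980032895
```

```bash
python3 -m crank '{"travel":[[0,0,0.5],[0,0,1.5],[0,0,3.5],[0,0,6],[0,0,9],[0,0,12],[0,0,14.5],[0,0,16]],"rot":[[0,0,0],[0,0,0],[0,0,0],[0,0,0],[0,0,0],[0,0,0],[0,0,0],[0,0,0]]}'
python3 -m crank '{"travel":[[0,0,0],[0,0,0]],"rot":[[0,0,0],[0,0,0]]}'
python3 - <<'E'
from h import *
s=bot.observe();print(s['position'],s['tool_rot'],s['force'],s['moment'],s['grip_width'])
f=bot.grab_frame('side');cv2.imwrite('pics/s3.png',f[:,:,::-1])
crop('side',205,220,80,4,'pics/s3c.png',f)
E
```

```text
clock: 4.0
position: [0.5092, 0.3739, 0.333]
tool_rot: [3.14, 0.002, 2.965]
force: [-0.4, 0.0, -3.2]
grip_width: 0.0286
clock: 4.2
position: [0.5088, 0.3736, 0.3298]
tool_rot: [-3.142, -0.0, 2.965]
force: [0.4, -0.7, -2.9]
grip_width: 0.0284
[0.5088111  0.37364407 0.32979632] [-3.14150450e+00 -4.84143856e-06  2.96517360e+00] [ 0.36572162 -0.69040949 -2.89158176] [ 0.00332108  0.05205032 -0.01811506] 0.028381401044852407
pics/s3c.png origin 125 140 scale 4
```

View pics/s3c.png

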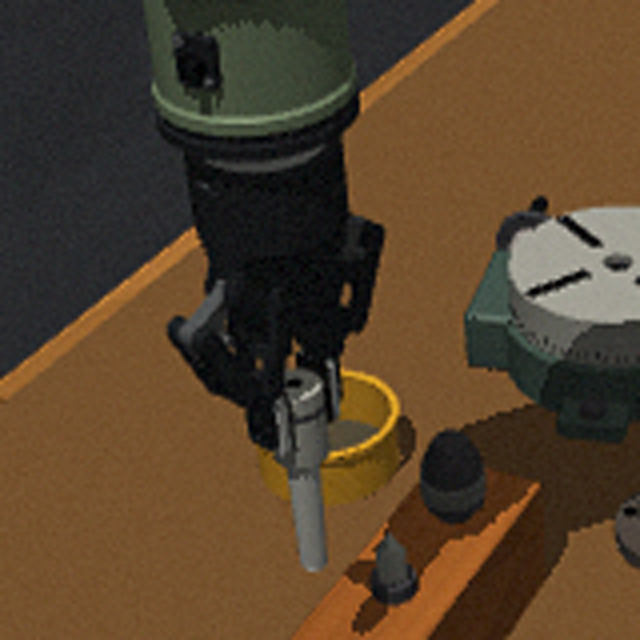

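```bash
python3 -m crank '{"travel":[[0.2,-2,0],[0.5,-5.5,0],[1,-9.5,0],[1.4,-14,0],[1.8,-18.5,0],[2.2,-23,0],[2.6,-27.5,0],[3,-32,0]],"rot":[[0,0,0],[0,0,0],[0,0,0],[0,0,0],[0,0,0],[0,0,0],[0,0,0],[0,0,0]]}'
python3 -m crank '{"travel":[[0.4,-4.5,0],[0.8,-8.5,0],[1,-12,-1],[1.1,-14,-2.5],[1.1,-14.7,-4],[1.1,-14.7,-5],[1.1,-14.7,-5],[1.1,-14.7,-5]],"rot":[[0,0,0],[0,0,0],[0,0,0],[0,0,0],[0,0,0],[0,0,0],[0,0,0],[0,0,0]]}'
python3 - <<'E'
from h import *
s=bot.observe();print(s['position'],s['tool_rot'],s['force'],s['moment'],s['grip_width'])
f=bot.grab_frame('side');crop('side',279,180,60,6,'pics/s4.png',f)
f=bot.grab_frame('top');crop('top',303,204,60,6,'pics/t4.png',f)
x,y,_=s['position']
for z in(.115,.195,.240): print(z,proj('side',[x,y,z]),proj('top',[x,y,z]))
E
```

```text
clock: 5.05
position: [0.5384, 0.0514, 0.3292]
tool_rot: [-3.141, -0.001, 2.965]
force: [1.3, -0.0, -3.1]
grip_width: 0.0285
clock: 5.85
position: [0.55, -0.0924, 0.28]
tool_rot: [3.141, -0.0, 2.966]
force: [1.2, 0.4, -3.0]
grip_width: 0.0289
[ 0.5500065  -0.09243361  0.27996906] [ 3.14142937e+00 -3.53970386e-04  2.96622360e+00] [ 1.16735444  0.37596308 -2.96564887] [ 0.00696217 -0.06756074  0.02851546] 0.028874707020544937
pics/s4.png origin 219 120 scale 6
pics/t4.png origin 243 144 scale 6
0.115 [278.67351182 196.61104545] [303.50524164 202.66462262]
0.195 [278.28373301 172.77343079] [304.88139918 197.18159387]
0.24 [278.05407997 158.72859175] [305.73904302 193.7644809 ]
```

View pics/s4.png

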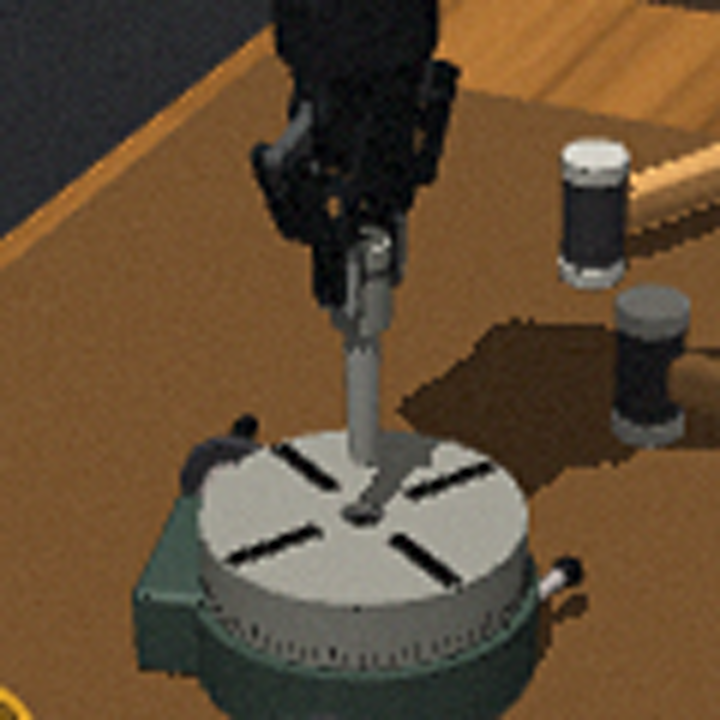

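View pics/t4.png

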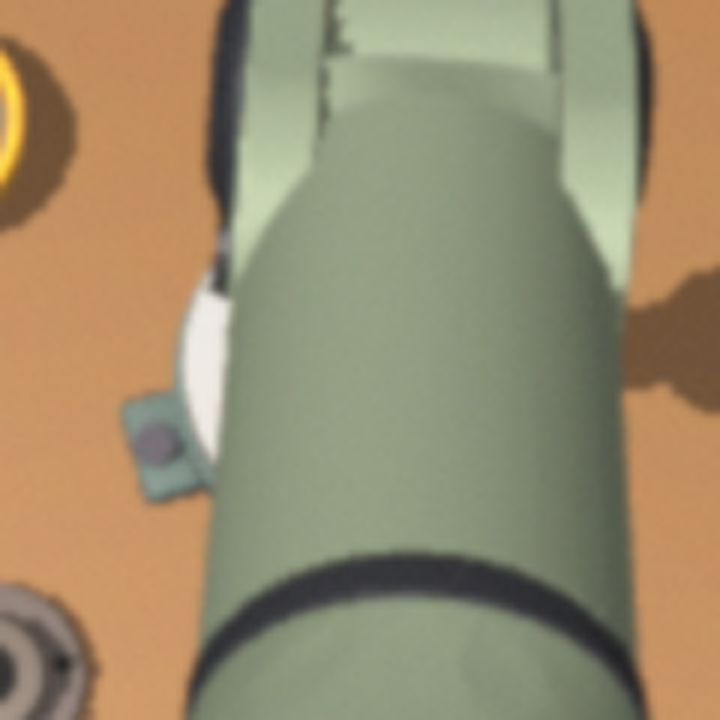

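Run:
```python
from h import *
np.set_printoptions(precision=4,suppress=True)
print('bore tri',tri((279.3,205.3),(303.4,204.0)))
f=bot.grab_frame('side').astype(int).sum(2)
for r in range(176,198): print(r,f[r,270:292])
s=bot.observe();print(s['position'])
```

```text
bore tri (array([ 0.5505, -0.094 ,  0.0838]), np.float64(0.002469139554454898))
176 [243 245 243 239 259 261 180 178 188 190 183 224 237 238 245 257 244 255
 255 251 257 240]
177 [247 244 242 247 244 247 193 182 214 187 214 208 233 259 252 249 268 249
 245 245 246 244]
178 [248 257 248 245 242 255 260 186 344 198 318 210 237 246 251 255 251 250
 248 243 248 246]
179 [245 248 244 255 248 247 271 328 347 334 302 208 232 244 240 250 258 252
 261 256 247 244]
180 [241 257 245 251 228 246 252 322 326 324 314 281 241 251 245 261 245 240
 245 244 251 246]
181 [243 244 248 257 250 251 250 320 346 333 301 267 237 256 238 246 248 246
 249 258 234 246]
182 [252 240 240 231 235 262 247 322 332 322 305 268 228 258 244 241 249 239
 248 249 256 248]
183 [247 243 240 250 255 235 241 323 338 321 310 265 225 249 246 245 242 256
 269 236 253  91]
184 [256 245 252 248 246 246 242 320 337 332 297 264 242 251 248 257 251 261
 235 117 114 114]
185 [253 256 256 239 247 244 233 327 329 320 294 257 231 237 240 257 237 247
  96 110 123 124]
186 [250 254 251 248 256 251 220 308 324 328 297 260 219 256 245 251 1
[... 395 characters left out ...]
 116 127]
191 [257 252 266 280 281 279 273 304 339 324 303 247 245 233 256 254 251 262
 109 111 126 114]
192 [379 373 442 494 489 501 400 310 335 318 293 225 227 219 237 223 230 248
 208 149 140 117]
193 [473 476 476 475 475 486 480 294 326 319 301 235 227 245 230 232 217 239
 234 244 223 228]
194 [479 487 473 476 477 476 486 289 328 325 283 233 235 228 223 219 235 232
 235 204 218 266]
195 [476 475 483 471 476 466 467 300 317 325 291 233 242 223 228 229 234 229
 230 204 222 501]
196 [348 475 487 472 469 476 475 379 333 320 270 223 219 217 233 234 225 219
 233 211 253 492]
197 [ 31 238 479 486 480 474 486 475 400 397 242 252 228 232 227 216 223 219
 250 272 496 487]
[ 0.5502 -0.0926  0.2805]
```

```bash
python3 -m crank '{"travel":[[0.18,-0.1,-0.5],[0.18,-0.1,-1.2],[0.18,-0.1,-1.9],[0.18,-0.1,-2.4],[0.18,-0.1,-2.7],[0.18,-0.1,-2.8]],"rot":[[0,0,0],[0,0,0],[0,0,0],[0,0,0],[0,0,0],[0,0,0]]}'
python3 - <<'E'
from h import *
np.set_printoptions(precision=4,suppress=True)
f=bot.grab_frame('side');crop('side',279,195,35,10,'pics/s5.png',f)
g=f.astype(int).sum(2)
for r in range(195,214): print(r,g[r,270:292])
s=bot.observe();print(s['position'],s['force'])
E
```

```text
clock: 6.6
position: [0.5517, -0.0941, 0.2514]
tool_rot: [-3.141, -0.001, 2.965]
force: [0.4, -0.1, -2.5]
grip_width: 0.0284
pics/s5.png origin 244 160 scale 10
195 [472 482 468 479 476 460 200 311 327 326 303 241 231 237 243 235 231 229
 224 214 215 490]
196 [352 471 498 475 480 190 205 317 326 331 298 232 217 218 241 238 222 230
 225 219 269 491]
197 [ 30 235 484 480 479 238 224 308 329 321 296 237 221 235 214 226 231 223
 229 217 499 476]
198 [ 38  25 230 487 478 488 381 299 336 324 302 232 230 224 222 228 218 217
 258 255 495 491]
199 [ 80  37  20 117 333 484 401 295 333 328 295 227 229 225 233 207 207 271
 511 483 478 467]
200 [372 193  77   0  38 357 498 298 321 326 307 229 222 215 226 262 248 496
 489 223 237   2]
201 [496 498 286 133 180 263 492 294 328 325 305 230 217 220 270 509 354 225
   5   5  67  62]
202 [476 488 492 503 502 493 485 284 337 314 304 224 218 260 502 478 256  83
  66 128 289 274]
203 [471 469 486 475 485 486 470 286 328 332 294 224 214 510 483 478 502 370
 270 502 502 493]
204 [484 468 477 478 480 459 314 263 326 301 291 184 170 484 479 469 484 477
 482 49
[... 217 characters left out ...]
 469 473 480 498 375 162 165 261 262 499 482 476 484 483 473
 474 475 475 463]
208 [ 19  65 235 490 478 480 491 488 504 496 510 501 483 489 475 470 475 487
 471 483 473 477]
209 [155 284 263 482 475 472 463 477 479 486 487 461 484 461 203   8 124 470
 484 484 473 464]
210 [510 500 476 476 473 473 474 473 477 469 466 464 468 372  70  40  33  43
 363 471 481 479]
211 [485 476 476 476 464 474 473 470 480 474 476 473 477 487 376 186  61  35
  22 234 478 481]
212 [476 464 467 482 470 482 472 468 471 469 485 475 467 488 477 500 282  63
  35  18 133 483]
213 [469 474 471 464 470 465 483 461 476 470 471 467 476 474 476 484 490 275
 101  31  35 126]
[ 0.5517 -0.0941  0.2516] [-0.204  -0.4713 -4.095 ]
```

View pics/s5.png

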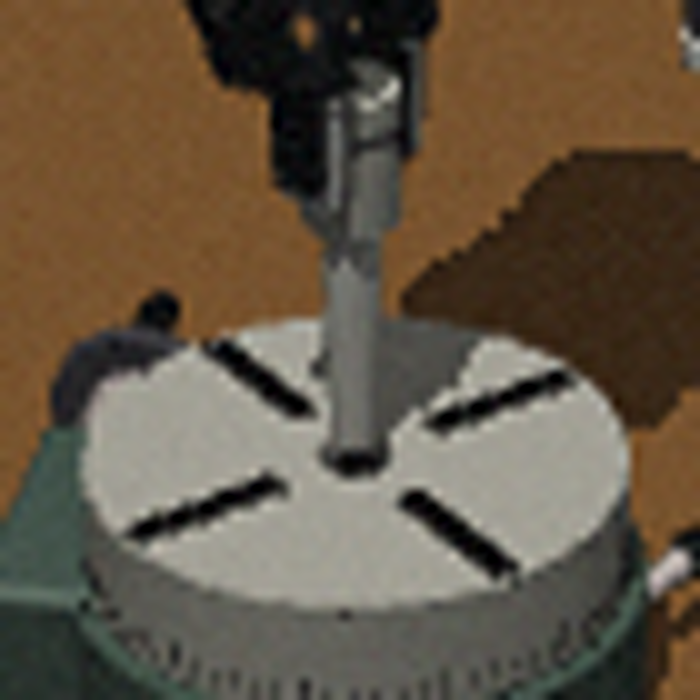

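```bash
python3 -m crank '{"travel":[[0.07,0.03,-0.3],[0.07,0.03,-0.7],[0.07,0.03,-1.0],[0.07,0.03,-1.3]],"rot":[[0,0,0],[0,0,0],[0,0,0],[0,0,0]]}'
```

```text
clock: 7.05
position: [0.5525, -0.0938, 0.2386]
tool_rot: [-3.142, -0.0, 2.965]
force: [-0.2, -1.8, -3.5]
grip_width: 0.0285
```

```bash
python3 -m crank '{"travel":[[0,0,-0.4],[0,0,-0.9],[0,0,-1.5],[0,0,-2.0]],"rot":[[0,0,0],[0,0,0],[0,0,0],[0,0,0]]}'
python3 -m crank '{"travel":[[0,0,-0.4],[0,0,-0.8],[0,0,-1.2],[0,0,-1.5]],"rot":[[0,0,0],[0,0,0],[0,0,0],[0,0,0]]}'
```

```text
clock: 7.45
position: [0.5524, -0.0939, 0.2183]
tool_rot: [-3.141, -0.0, 2.965]
force: [0.0, -0.1, -3.3]
grip_width: 0.0281
clock: 7.85
position: [0.5524, -0.094, 0.2035]
tool_rot: [-3.141, -0.0, 2.965]
force: [-1.3, -1.7, -3.5]
grip_width: 0.0283
```

```bash
python3 -m crank '{"travel":[[0,0,-0.3],[0,0,-0.6],[0,0,-0.9],[0,0,-1.1]],"rot":[[0,0,0],[0,0,0],[0,0,0],[0,0,0]]}'
python3 - <<'E'
from h import *
crop('side',279,185,35,10,'pics/s6.png');s=bot.observe();print(s['position'],s['force'])
E
```

```text
clock: 8.25
position: [0.5524, -0.094, 0.1926]
tool_rot: [-3.141, -0.0, 2.965]
force: [-2.5, -2.5, -2.3]
grip_width: 0.0286
pics/s6.png origin 244 150 scale 10
[ 0.55228613 -0.09399893  0.19237991] [-2.75329543 -3.01634519 -5.06090054]
```

View pics/s6.png

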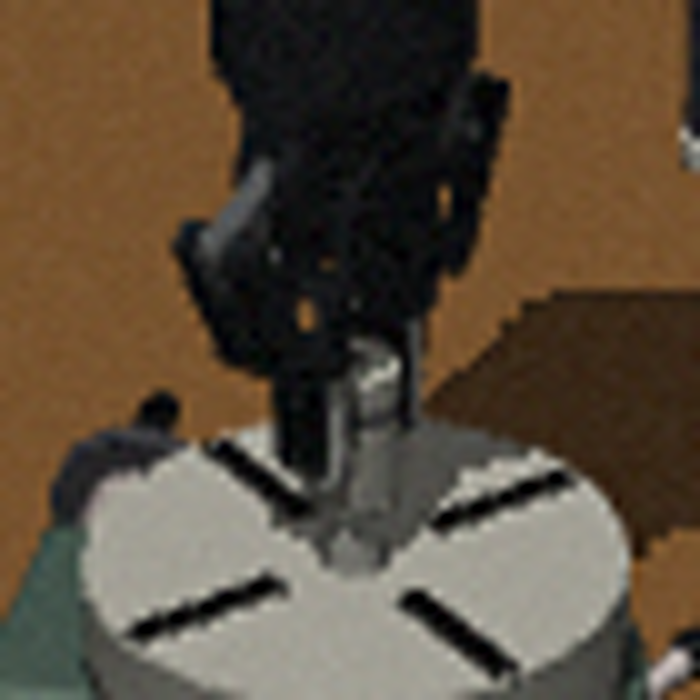

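The shank is in the bore, with about 20 mm of taper still showing. A side force of (-2.7,-3) N says to shift slightly toward -x,-y while going on slowly.

```bash
python3 -m crank '{"travel":[[-0.06,-0.06,-0.1],[-0.08,-0.08,-0.3],[-0.08,-0.08,-0.5]],"rot":[[0,0,0],[0,0,0],[0,0,0]]}'
python3 -m crank '{"travel":[[0,0,-0.2]],"rot":[[0,0,0]]}'
python3 -m crank '{"travel":[[0,0,-0.2]],"rot":[[0,0,0]]}'
```

```text
clock: 8.6
position: [0.5518, -0.0944, 0.1879]
tool_rot: [3.141, 0.0, 2.965]
force: [-0.6, 0.4, -3.0]
grip_width: 0.0284
clock: 8.7
position: [0.5518, -0.0944, 0.1858]
tool_rot: [3.141, 0.0, 2.965]
force: [-0.5, 0.1, -1.9]
grip_width: 0.0285
clock: 8.8
position: [0.5518, -0.0944, 0.1838]
tool_rot: [3.141, 0.0, 2.965]
force: [-1.9, 0.3, 1.5]
grip_width: 0.0285
```

```bash
python3 -m crank '{"travel":[[0,0,0]],"rot":[[0,0,0]]}'
python3 -m crank '{"travel":[[0,0,0]],"rot":[[0,0,0]]}'
```

```text
clock: 8.9
position: [0.5516, -0.0944, 0.1835]
tool_rot: [3.141, -0.0, 2.966]
force: [-0.2, 1.2, -6.2]
grip_width: 0.0278
clock: 9.0
position: [0.5516, -0.0944, 0.1837]
tool_rot: [3.141, -0.0, 2.965]
force: [0.5, 0.5, -6.1]
grip_width: 0.0284
```

```bash
python3 -m crank '{"travel":[[0,0,-0.1]],"rot":[[0,0,0]]}'
python3 -m crank '{"travel":[[0,0,-0.1]],"rot":[[0,0,0]]}'
```

```text
clock: 9.1
position: [0.5518, -0.0944, 0.1831]
tool_rot: [3.141, 0.0, 2.965]
force: [-2.6, 2.2, 2.7]
grip_width: 0.0283
clock: 9.2
position: [0.5518, -0.0944, 0.1822]
tool_rot: [3.141, 0.0, 2.965]
force: [-3.1, 4.3, 5.6]
grip_width: 0.0281
```

```bash
python3 -m crank '{"travel":[[0,0,0.02],[0,0,0.02],[0,0,0.02],[0,0,0.02]],"rot":[[0,0,0],[0,0,0],[0,0,0],[0,0,0]]}' 0.2 60
python3 - <<'E'
from h import *
crop('side',279,185,35,10,'pics/s7.png');s=bot.observe();print(s['position'],s['force'])
E
```

```text
clock: 9.6
position: [0.5518, -0.0948, 0.1821]
tool_rot: [-3.142, 0.0, 2.965]
force: [-0.1, -1.3, -0.1]
grip_width: 0.0512
pics/s7.png origin 244 150 scale 10
[ 0.55173896 -0.09473712  0.18211101] [-0.67534235 -0.19340787  0.73853487]
```

View pics/s7.png

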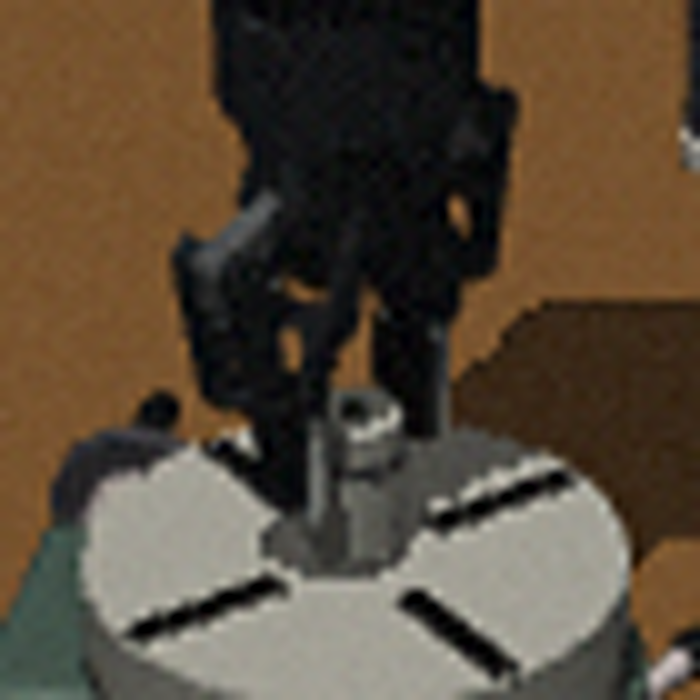

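```bash
python3 -m crank '{"travel":[[0,0,1],[0,0,4],[0,0,8],[-1,-3,11],[-2.5,-7,12],[-4,-11.5,12],[-5.5,-16,12],[-7,-20,12]],"rot":[[0,0,0],[0,0,0],[0,0,0],[0,0,0],[0,0,0],[0,0,0],[0,0,0],[0,0,0]]}' 0.2
python3 -m crank '{"travel":[[-1.5,-3.5,0],[-2.5,-5.7,-1],[-2.7,-6,-2],[-2.7,-6,-2],[-2.7,-6,-2]],"rot":[[0,0,0],[0,0,0],[0,0,0],[0,0,0],[0,0,0]]}' 0.4
python3 - <<'E'
from h import *
f=bot.grab_frame('side');crop('side',290,180,60,6,'pics/s8.png',f)
f=bot.grab_frame('top');cv2.imwrite('pics/t8.png',f[:,:,::-1]);s=bot.observe();print(s['position'],s['force'],s['tool_rot'])
E
```

```text
clock: 10.45
position: [0.4807, -0.2967, 0.3032]
tool_rot: [-3.141, 0.001, 2.965]
force: [-0.2, -0.3, 0.9]
grip_width: 0.0514
clock: 10.95
position: [0.4553, -0.3537, 0.2824]
tool_rot: [3.141, 0.0, 2.966]
force: [-0.1, 0.2, 0.6]
grip_width: 0.0596
pics/s8.png origin 230 120 scale 6
[ 0.45552454 -0.35368905  0.28272981] [ 0.37649072  0.7924435  -0.11397628] [3.14151171e+00 7.76651348e-04 2.96694983e+00]
```

View pics/s8.png

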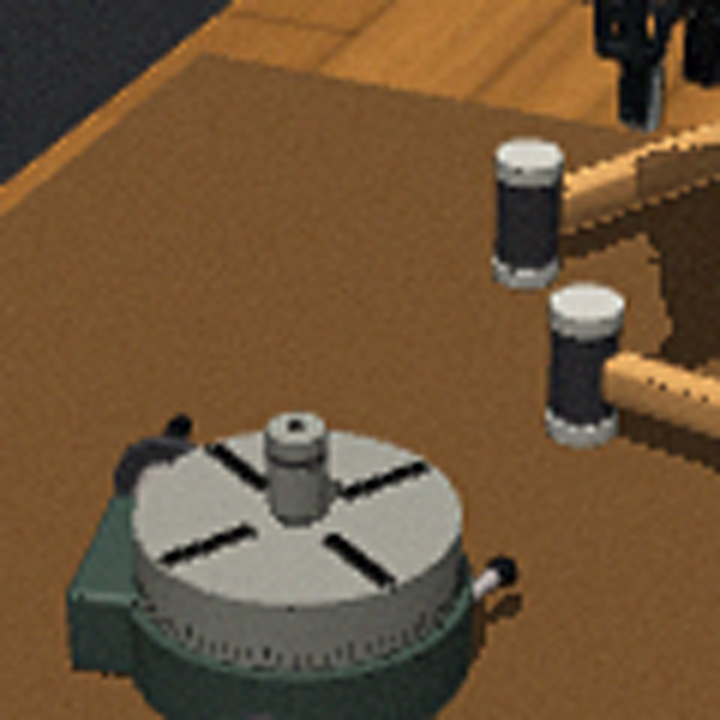

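View pics/t8.png

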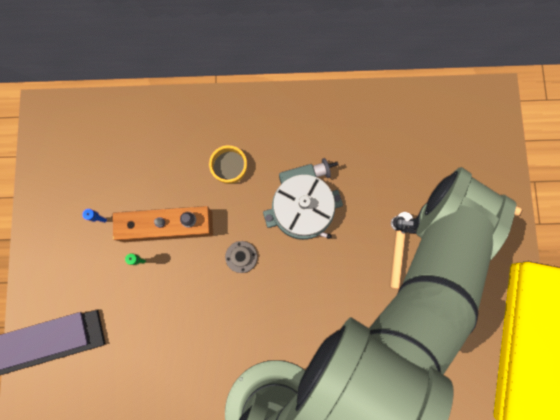

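Run:
```python
from h import *
np.set_printoptions(precision=4,suppress=True)
print(tri((230+587/6,120+302/6),(404.63,219.65)),proj('side',[.5011,-.3629,.084]))
f=bot.grab_frame('top');e=f[195:212,295:315].astype(int);print(e.sum(2))
for z in(.134,.138,.141): print(z,proj('side',[.551,-.0938,z]),proj('top',[.551,-.0938,z]))
crop('side',350,180,50,7,'pics/s9.png')
```

```text
(array([ 0.5001, -0.3642,  0.0808]), np.float64(0.002991356899379342)) [327.0093 169.5572]
[[673 674 673 675 675 673 667 660 637 636 645 620 556 424 349 422 591 658
  671 672]
 [652 670 673 675 670 656 642 651 650 653 654 641 613 552 537 554 618 652
  667 671]
 [554 656 673 670 654 643 650 662 663 665 664 655 645 614 585 568 531 551
  622 642]
 [493 645 671 661 635 650 664 668 661 646 653 662 658 634 562 489 430 441
  493 515]
 [541 653 673 656 631 658 674 665 623 549 570 634 658 651 592 470 403 395
  408 417]
 [616 670 673 664 651 672 677 654 548 393 412 552 648 662 623 496 407 394
  393 394]
 [663 674 671 655 647 673 677 649 518 357 387 556 654 665 630 504 414 393
  391 393]
 [674 674 661 619 610 666 680 670 614 530 522 628 667 666 617 475 399 393
  392 393]
 [677 673 653 576 549 655 683 682 673 651 643 668 673 654 568 436 392 390
  394 391]
 [675 675 657 573 500 594 663 680 683 680 679 677 670 614 491 409 390 391
  395 393]
 [677 674 667 610 485 480 564 643 661 666 665 651 609 499 410 390 391 391
  391 391]
 [677 675 674 644 529 430 425 485 524 543 548 504 437 370 378 388 392 390
  386 383]
 [677 676 674 664 611 490 403 367 367 385 393 360 338 354 384 390 392 375
  342 343]
 [675 676 676 673 658 602 512 434 392 393 410 419 430 454 463 461 450 393
  284 265]
 [677 678 675 675 672 661 635 593 562 564 594 607 610 615 615 611 579 461
  271 191]
 [679 676 676 674 678 675 672 665 654 655 665 666 667 669 671 666 633 504
  331 210]
 [678 670 656 652 672 676 676 674 675 675 678 675 677 677 675 675 663 606
  499 377]]
0.134 [278.4807 190.7891] [304.3274 201.034 ]
0.138 [278.4613 189.6147] [304.3957 200.7671]
0.141 [278.4468 188.7316] [304.4472 200.5658]
pics/s9.png origin 300 130 scale 7
```

View pics/s9.png

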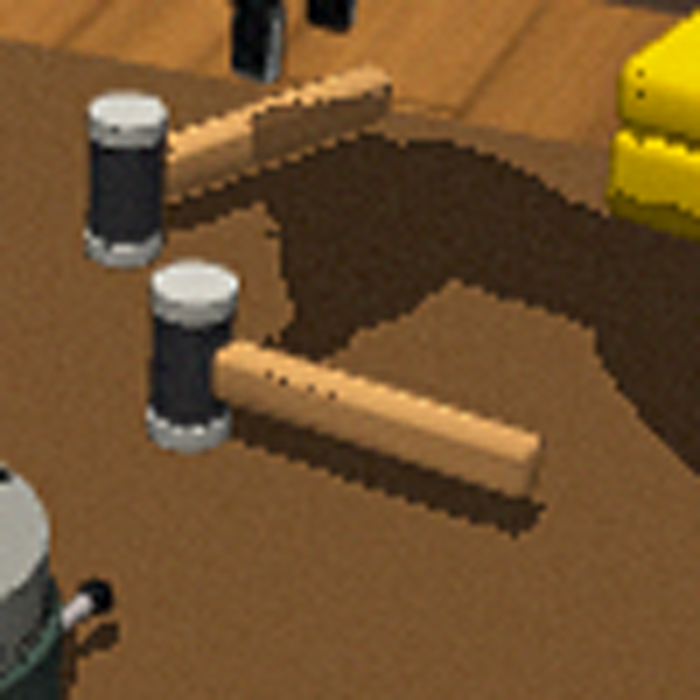

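```bash
python3 -m crank '{"travel":[[-0.1,-0.1,-2],[-0.15,-0.15,-5],[-0.15,-0.15,-9],[-0.15,-0.15,-12.5],[-0.15,-0.15,-15.5],[-0.15,-0.15,-17.5],[-0.15,-0.15,-18.5],[-0.15,-0.15,-18.5]],"rot":[[0,0,0],[0,0,0],[0,0,0],[0,0,0],[0,0,0],[0,0,0],[0,0,0],[0,0,0]]}' 0.4
python3 - <<'E'
from h import *
f=bot.grab_frame('side');crop('side',345,180,50,7,'pics/s10.png',f)
s=bot.observe();print(s['position'],s['force'],s['tool_rot'])
E
```

```text
clock: 11.95
position: [0.4532, -0.3557, 0.0964]
tool_rot: [3.141, -0.001, 2.966]
force: [-0.4, -0.4, -0.2]
grip_width: 0.0598
pics/s10.png origin 295 130 scale 7
[ 0.45348567 -0.35606431  0.0974127 ] [1.19104716 0.86589653 0.40808116] [-3.14157297e+00 -3.11899786e-06  2.96559621e+00]
```

View pics/s10.png

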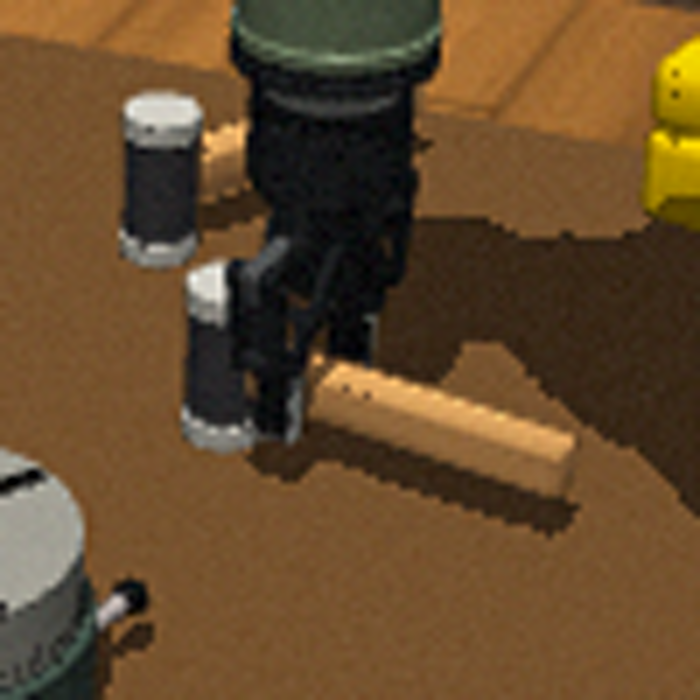

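The fingers straddle the handle just behind the head. Closing firmly.

```bash
python3 -m crank '{"travel":[[0,0,0],[0,0,0],[0,0,0],[0,0,0],[0,0,0],[0,0,0],[0,0,0]],"rot":[[0,0,0],[0,0,0],[0,0,0],[0,0,0],[0,0,0],[0,0,0],[0,0,0]]}' -1 110
python3 -m crank '{"travel":[[0,0,0.3],[0,0,1],[0,0,2.5],[0,0,5],[0,0,8],[0,0,11.5],[0,0,14.5],[0,0,16]],"rot":[[0,0,0],[0,0,0],[0,0,0],[0,0,0],[0,0,0],[0,0,0],[0,0,0],[0,0,0]]}'
python3 -m crank '{"travel":[[0,0,0],[0,0,0]],"rot":[[0,0,0],[0,0,0]]}'
python3 - <<'E'
from h import *
f=bot.grab_frame('side');crop('side',345,150,50,7,'pics/s11.png',f)
s=bot.observe();print(s['position'],s['force'],s['moment'],s['tool_rot'])
E
```

```text
clock: 12.7
position: [0.4536, -0.3563, 0.0982]
tool_rot: [-3.141, 0.001, 2.965]
force: [-1.1, 1.9, 12.8]
grip_width: 0.0227
clock: 13.5
position: [0.4534, -0.3565, 0.2609]
tool_rot: [-3.14, 0.003, 2.965]
force: [-0.6, -0.4, -4.8]
grip_width: 0.0224
clock: 13.7
position: [0.4529, -0.3559, 0.2572]
tool_rot: [3.142, 0.0, 2.965]
force: [0.2, 1.1, -5.5]
grip_width: 0.0223
pics/s11.png origin 295 100 scale 7
[ 0.45279353 -0.35581633  0.25649913] [-0.44998125  1.1446611  -4.46335297] [0.04769052 0.18861042 0.04933761] [ 3.14114627e+00 -1.00509501e-03  2.96531206e+00]
```

View pics/s11.png

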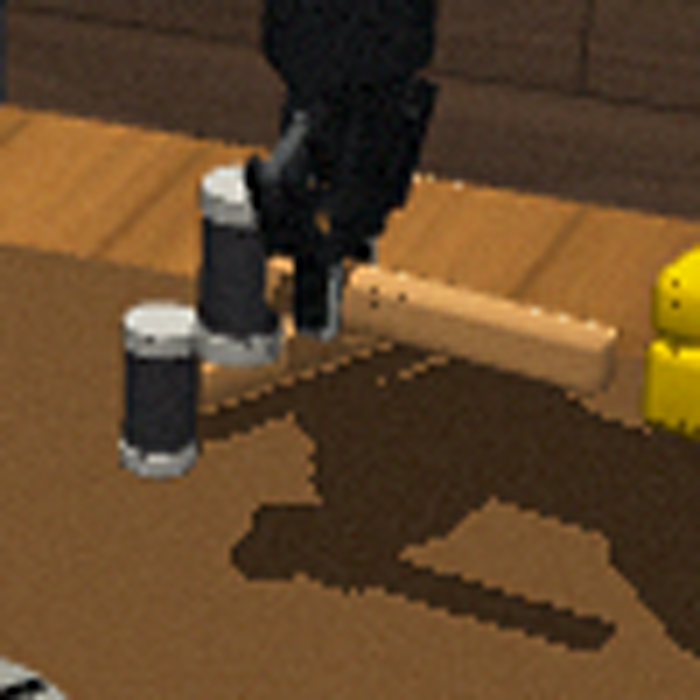

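```bash
python3 -m crank '{"travel":[[0.2,0.5,1.5],[0.8,3,3],[1.5,7,4],[2.3,11,4],[3.1,15,4],[3.9,19,4],[4.5,22.5,4],[4.9,25,4]],"rot":[[0,0,0],[0,0,0],[0,0,0],[0,0,0],[0,0,0],[0,0,0],[0,0,0],[0,0,0]]}'
python3 -m crank '{"travel":[[0.2,1.3,-0.5],[0.2,1.8,-1.5],[0.2,1.8,-2],[0.2,1.8,-2],[0.2,1.8,-2]],"rot":[[0,0,0],[0,0,0],[0,0,0],[0,0,0],[0,0,0]]}'
python3 - <<'E'
from h import *
f=bot.grab_frame('side');crop('side',285,165,50,7,'pics/s12.png',f)
s=bot.observe();print(s['position'],s['force'],s['moment'],s['tool_rot'])
x,y,z=s['position']
print(proj('side',[x+.0471,y-.007,z-.098]),proj('side',[.551,-.0938,.134]))
E
```

```text
clock: 14.55
position: [0.502, -0.1035, 0.296]
tool_rot: [3.141, -0.002, 2.967]
force: [0.4, 0.1, -4.9]
grip_width: 0.0226
clock: 15.05
position: [0.504, -0.0893, 0.2768]
tool_rot: [-3.141, -0.001, 2.964]
force: [-0.2, 0.7, -4.9]
grip_width: 0.0219
pics/s12.png origin 235 115 scale 7
[ 0.50412061 -0.0892088   0.2771144 ] [ 0.22054736 -0.13509823 -4.76634417] [0.00248675 0.12833712 0.02962483] [-3.14127807e+00  2.37868003e-05  2.96367624e+00]
[278.5523982  176.95652588] [278.48066284 190.78912955]
```

View pics/s12.png

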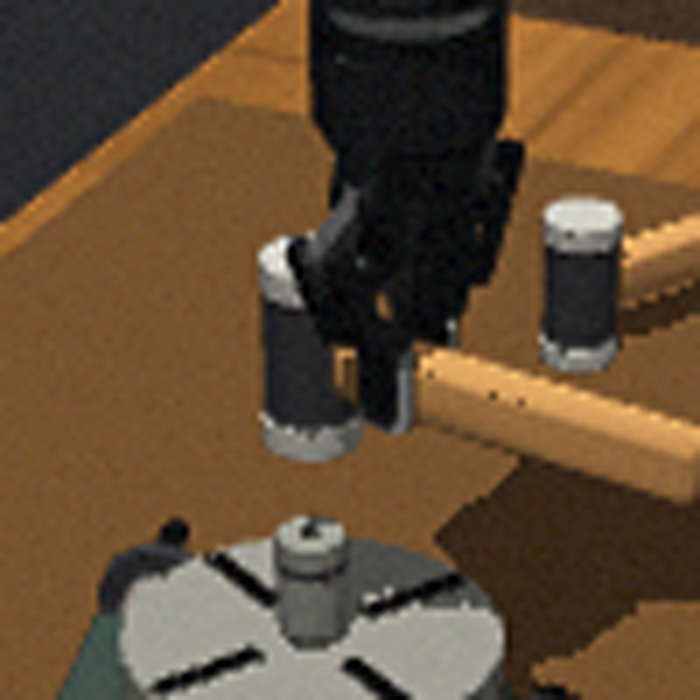

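```bash
python3 -m crank '{"travel":[[0,0.1,-0.5],[0,0.2,-1.2],[0,0.2,-1.9],[0,0.2,-2.4],[0,0.2,-2.6],[0,0.2,-2.8]],"rot":[[0,0,0],[0,0,0],[0,0,0],[0,0,0],[0,0,0],[0,0,0]]}'
python3 -m crank '{"travel":[[0,0,-0.2],[0,0,-0.4]],"rot":[[0,0,0],[0,0,0]]}'
```

```text
clock: 15.7
position: [0.5042, -0.0862, 0.2488]
tool_rot: [-3.142, -0.0, 2.965]
force: [0.2, -0.3, -5.6]
grip_width: 0.0228
clock: 15.9
position: [0.5043, -0.0861, 0.2451]
tool_rot: [3.142, 0.0, 2.965]
force: [-0.2, 0.6, -5.3]
grip_width: 0.0225
```

```bash
python3 -m crank '{"travel":[[0,0,-0.2],[0,0,-0.4]],"rot":[[0,0,0],[0,0,0]]}'
python3 - <<'E'
from h import *
crop('side',285,175,40,8,'pics/s13.png')
E
```

```text
clock: 16.1
position: [0.5042, -0.0862, 0.241]
tool_rot: [-3.142, 0.0, 2.965]
force: [-0.3, -0.3, -4.4]
grip_width: 0.0227
pics/s13.png origin 245 135 scale 8
```

View pics/s13.png

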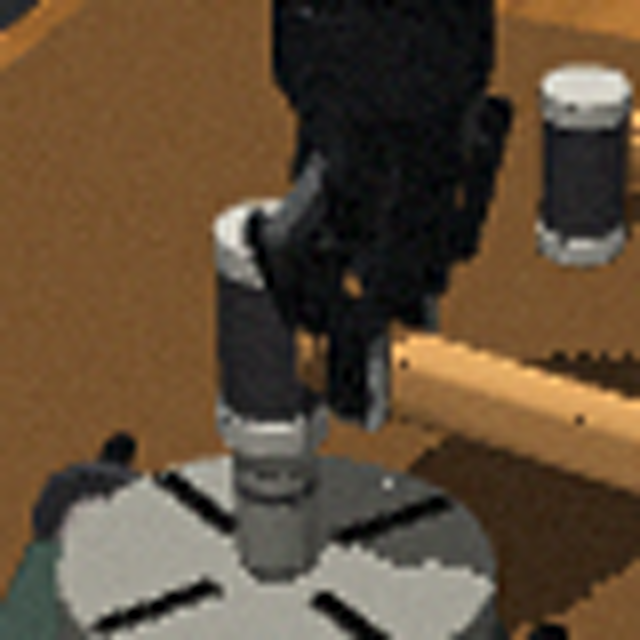

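```bash
python3 -m crank '{"travel":[[0,0,-0.2]],"rot":[[0,0,0]]}'
```

```text
clock: 16.25
position: [0.5042, -0.0862, 0.2391]
tool_rot: [-3.142, 0.0, 2.965]
force: [-0.1, -0.0, -3.9]
grip_width: 0.0222
```

```bash
python3 -m crank '{"travel":[[0,0,-0.2]],"rot":[[0,0,0]]}'
```

```text
clock: 16.35
position: [0.5043, -0.0862, 0.237]
tool_rot: [-3.142, 0.0, 2.965]
force: [0.7, -0.1, -5.1]
grip_width: 0.0225
```

```bash
python3 -m crank '{"travel":[[0,0,-0.2]],"rot":[[0,0,0]]}'
```

```text
clock: 16.45
position: [0.5042, -0.0862, 0.2349]
tool_rot: [-3.142, 0.0, 2.965]
force: [1.3, -0.4, -4.6]
grip_width: 0.0227
```

```bash
python3 -m crank '{"travel":[[0,0,-0.2]],"rot":[[0,0,0]]}'
```

```text
clock: 16.55
position: [0.5042, -0.0861, 0.233]
tool_rot: [3.142, 0.0, 2.965]
force: [-3.2, 0.1, 4.6]
grip_width: 0.0226
```

```bash
python3 -m crank '{"travel":[[0,0,-0.15]],"rot":[[0,0,0]]}'
```

```text
clock: 16.65
position: [0.5043, -0.0862, 0.2318]
tool_rot: [3.142, 0.0, 2.965]
force: [-7.1, 1.4, 13.2]
grip_width: 0.0226
```

```bash
python3 -m crank '{"travel":[[0,0,0.4],[0,0,1.2],[0,0,2.0],[0,0,2.5],[0,0,2.5],[0,0,2.5]],"rot":[[0,0,0],[0,0,0],[0,0,0],[0,0,0],[0,0,0],[0,0,0]]}'
python3 - <<'E'
from h import *
crop('side',285,175,40,8,'pics/s14.png');s=bot.observe();print(s['position'],s['force'],s['moment'])
E
```

```text
clock: 17.25
position: [0.5042, -0.0861, 0.2567]
tool_rot: [3.142, 0.0, 2.965]
force: [0.1, 0.3, -5.0]
grip_width: 0.0224
pics/s14.png origin 245 135 scale 8
[ 0.50412137 -0.08610011  0.25648269] [-0.03359474  0.29457575 -4.78327762] [ 0.01376857  0.10845406 -0.03512039]
```

View pics/s14.png

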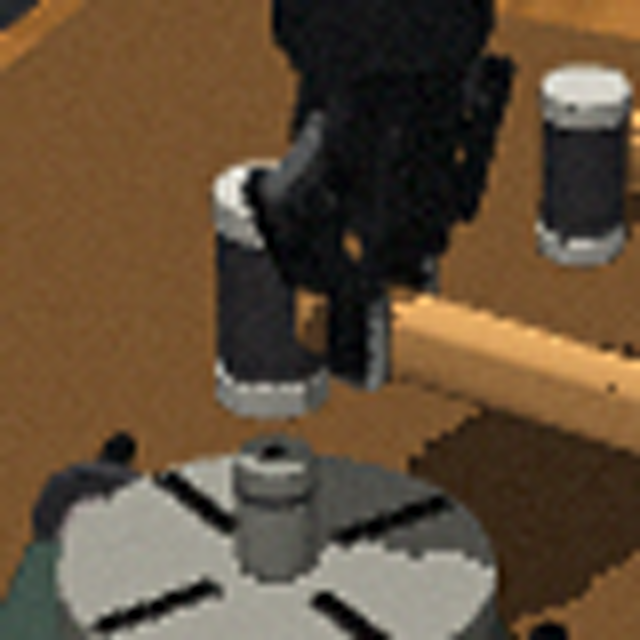

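Tap 1 reached about 18 N and the mallet was lifted clear; plug upright. Now tap 2.

```bash
python3 -m crank '{"travel":[[0,0,-0.3],[0,0,-0.7],[0,0,-1.1],[0,0,-1.5],[0,0,-1.75],[0,0,-2.0]],"rot":[[0,0,0],[0,0,0],[0,0,0],[0,0,0],[0,0,0],[0,0,0]]}'
python3 -m crank '{"travel":[[0,0,-0.2]],"rot":[[0,0,0]]}'
```

```text
clock: 17.9
position: [0.5041, -0.0861, 0.2363]
tool_rot: [-3.142, -0.0, 2.965]
force: [0.6, -0.2, -4.8]
grip_width: 0.0223
clock: 18.0
position: [0.5042, -0.0862, 0.2344]
tool_rot: [-3.142, -0.0, 2.965]
force: [0.9, 0.2, -4.3]
grip_width: 0.0225
```

```bash
python3 -m crank '{"travel":[[0,0,-0.2]],"rot":[[0,0,0]]}'
```

```text
clock: 18.1
position: [0.5042, -0.0862, 0.2325]
tool_rot: [-3.142, 0.0, 2.965]
force: [-0.4, 0.3, -6.0]
grip_width: 0.0222
```

```bash
python3 -m crank '{"travel":[[0,0,-0.2]],"rot":[[0,0,0]]}'
```

```text
clock: 18.2
position: [0.5043, -0.0862, 0.231]
tool_rot: [3.142, 0.0, 2.965]
force: [-7.6, 2.1, 20.4]
grip_width: 0.0226
```

```bash
python3 -m crank '{"travel":[[0,0,0.4],[0,0,1.2],[0,0,2.0],[0,0,2.5],[0,0,2.5],[0,0,2.5]],"rot":[[0,0,0],[0,0,0],[0,0,0],[0,0,0],[0,0,0],[0,0,0]]}'
python3 - <<'E'
from h import *
crop('side',285,175,40,8,'pics/s15.png');s=bot.observe();print(s['position'],s['force'],s['moment'])
E
```

```text
clock: 18.8
position: [0.5042, -0.0861, 0.2557]
tool_rot: [3.142, 0.0, 2.965]
force: [0.3, -1.3, -5.1]
grip_width: 0.0226
pics/s15.png origin 245 135 scale 8
[ 0.50410774 -0.08609962  0.25546607] [-0.26163131 -0.08552166 -5.02433294] [0.00969417 0.15877241 0.05655994]
```

View pics/s15.png

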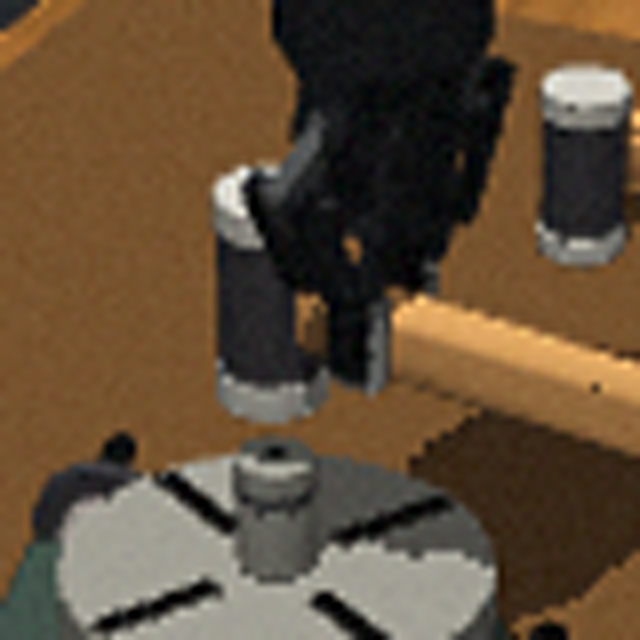

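Tap 2 reached about 25 N. A third light tap will show whether it still moves.

```bash
python3 -m crank '{"travel":[[0,0,-0.3],[0,0,-0.7],[0,0,-1.1],[0,0,-1.5],[0,0,-1.75],[0,0,-2.0],[0,0,-2.2]],"rot":[[0,0,0],[0,0,0],[0,0,0],[0,0,0],[0,0,0],[0,0,0],[0,0,0]]}'
python3 -m crank '{"travel":[[0,0,-0.2]],"rot":[[0,0,0]]}'
```

```text
clock: 19.55
position: [0.5042, -0.0861, 0.2334]
tool_rot: [-3.142, -0.0, 2.965]
force: [0.8, -0.4, -4.7]
grip_width: 0.0225
clock: 19.65
position: [0.5042, -0.0862, 0.2315]
tool_rot: [-3.142, 0.0, 2.965]
force: [-0.1, -0.0, -4.7]
grip_width: 0.0226
```

```bash
python3 -m crank '{"travel":[[0,0,-0.1]],"rot":[[0,0,0]]}'
```

```text
clock: 19.75
position: [0.5042, -0.0861, 0.2308]
tool_rot: [3.142, -0.0, 2.965]
force: [-6.7, 1.0, 16.3]
grip_width: 0.0226
```

```bash
python3 -m crank '{"travel":[[0,0,-0.03]],"rot":[[0,0,0]]}'
```

```text
clock: 19.85
position: [0.5042, -0.0862, 0.2308]
tool_rot: [3.141, 0.0, 2.965]
force: [-6.4, 0.9, 12.9]
grip_width: 0.0224
```

```bash
python3 -m crank '{"travel":[[0,0,-0.05]],"rot":[[0,0,0]]}'
```

```text
clock: 19.95
position: [0.5042, -0.0862, 0.2306]
tool_rot: [3.141, 0.001, 2.965]
force: [-9.6, 1.4, 20.4]
grip_width: 0.0224
```

At 25 N it moved only about 0.2 mm, so it is stiff and seated. Lift off and carry the mallet back.

```bash
python3 -m crank '{"travel":[[0,0,0.5],[0,0,2],[0,0,4.5],[-0.3,-1.5,6],[-1,-5,6.5],[-1.8,-9.5,6.5],[-2.6,-14,6.5],[-3.4,-18.5,6.5]],"rot":[[0,0,0],[0,0,0],[0,0,0],[0,0,0],[0,0,0],[0,0,0],[0,0,0],[0,0,0]]}'
python3 -m crank '{"travel":[[-0.8,-4.5,0],[-1.5,-7.5,-2],[-1.7,-8.4,-5],[-1.7,-8.5,-9],[-1.7,-8.5,-12.5],[-1.7,-8.5,-15],[-1.7,-8.5,-16.5],[-1.7,-8.5,-16.5]],"rot":[[0,0,0],[0,0,0],[0,0,0],[0,0,0],[0,0,0],[0,0,0],[0,0,0],[0,0,0]]}'
python3 - <<'E'
from h import *
f=bot.grab_frame('side');crop('side',300,180,60,6,'pics/s16.png',f);crop('side',345,180,45,8,'pics/s17.png',f);s=bot.observe();print(s['position'],s['force'],s['tool_rot'])
E
```

```text
clock: 20.75
position: [0.4697, -0.2728, 0.2951]
tool_rot: [-3.141, 0.001, 2.966]
force: [1.1, 0.4, -5.3]
grip_width: 0.0224
clock: 21.55
position: [0.4527, -0.3558, 0.1284]
tool_rot: [3.141, -0.002, 2.965]
force: [0.2, 0.1, -3.9]
grip_width: 0.0226
pics/s16.png origin 240 120 scale 6
pics/s17.png origin 300 135 scale 8
[ 0.45321249 -0.35617102  0.12979624] [-0.04751508  0.08831257 -4.55604185] [ 3.14142555e+00 -6.36015073e-04  2.96529695e+00]
```

View pics/s16.png

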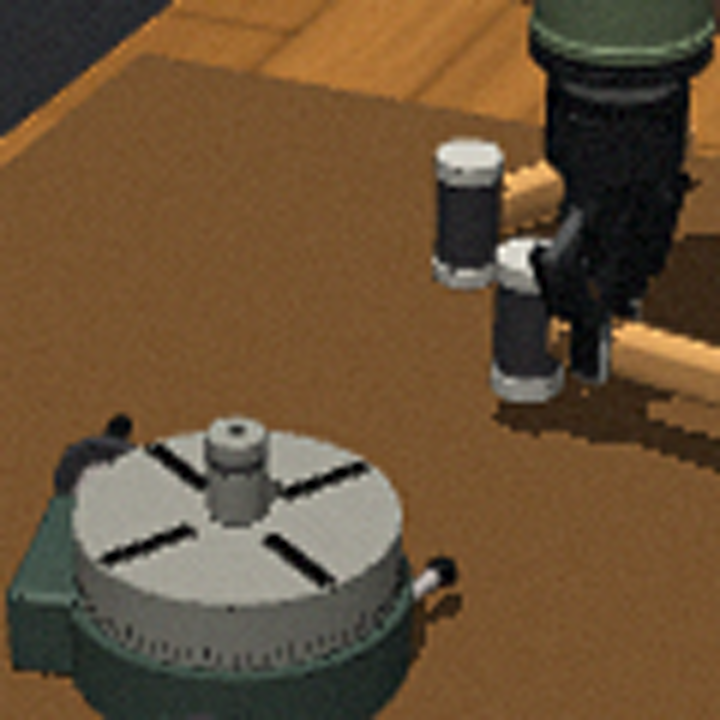

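View pics/s17.png

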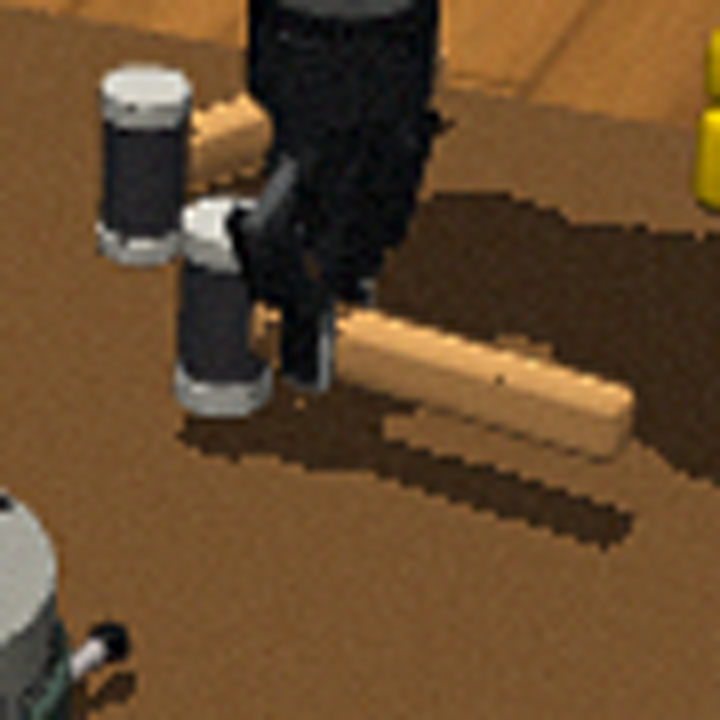

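```bash
python3 -m crank '{"travel":[[0,0,-0.5],[0,0,-1.2],[0,0,-1.8],[0,0,-2.3],[0,0,-2.5]],"rot":[[0,0,0],[0,0,0],[0,0,0],[0,0,0],[0,0,0]]}'
python3 -m crank '{"travel":[[0,0,-0.2],[0,0,-0.4]],"rot":[[0,0,0],[0,0,0]]}'
python3 -m crank '{"travel":[[0,0,-0.15]],"rot":[[0,0,0]]}'
```

```text
clock: 22.1
position: [0.4531, -0.356, 0.1043]
tool_rot: [3.141, -0.0, 2.965]
force: [-0.1, -0.3, -4.6]
grip_width: 0.0221
clock: 22.3
position: [0.4533, -0.3562, 0.1007]
tool_rot: [-3.142, 0.0, 2.965]
force: [0.8, -0.7, -4.9]
grip_width: 0.0222
clock: 22.4
position: [0.4533, -0.3562, 0.0992]
tool_rot: [-3.142, 0.0, 2.965]
force: [0.8, -0.7, -4.3]
grip_width: 0.0224
```

```bash
python3 -m crank '{"travel":[[0,0,-0.1]],"rot":[[0,0,0]]}'
python3 -m crank '{"travel":[[0,0,-0.08],[0,0,-0.08]],"rot":[[0,0,0],[0,0,0]]}'
```

```text
clock: 22.5
position: [0.453, -0.3561, 0.0983]
tool_rot: [3.141, -0.0, 2.965]
force: [-6.0, 3.3, 14.9]
grip_width: 0.0229
clock: 22.7
position: [0.453, -0.3561, 0.0983]
tool_rot: [3.141, -0.0, 2.965]
force: [-6.2, 4.6, 14.9]
grip_width: 0.0223
```

On the bench. Release and rise straight up.

```bash
python3 -m crank '{"travel":[[0,0,0.1],[0,0,0.1],[0,0,0.1],[0,0,0.1],[0,0,0.1],[0,0,0.1]],"rot":[[0,0,0],[0,0,0],[0,0,0],[0,0,0],[0,0,0],[0,0,0]]}' 0.4 40
python3 -m crank '{"travel":[[0,0,0.5],[0,0,2],[0,0,5],[0,0,9],[0,0,13],[0,0,17],[-1,-3,20],[-1,-5,21]],"rot":[[0,0,0],[0,0,0],[0,0,0],[0,0,0],[0,0,0],[0,0,0],[0,0,0],[0,0,0]]}'
python3 -m crank '{"travel":[[-1,-4,0],[-3,-8,0],[-3,-8,0],[-3,-8,0]],"rot":[[0,0,0],[0,0,0],[0,0,0],[0,0,0]]}'
python3 - <<'E'
from h import *
f=bot.grab_frame('side');crop('side',310,180,65,6,'pics/s18.png',f)
cv2.imwrite('pics/s18f.png',f[:,:,::-1])
f=bot.grab_frame('top');cv2.imwrite('pics/t18.png',f[:,:,::-1]);s=bot.observe();print(s['position'],s['force'],s['clock'])
E
```

```text
clock: 23.3
position: [0.4532, -0.3561, 0.0984]
tool_rot: [3.142, -0.0, 2.965]
force: [0.2, 0.2, -0.2]
grip_width: 0.0597
clock: 24.1
position: [0.4425, -0.408, 0.3137]
tool_rot: [-3.139, 0.005, 2.964]
force: [0.0, -0.0, -1.0]
grip_width: 0.0596
clock: 24.5
position: [0.4123, -0.4868, 0.3094]
tool_rot: [-3.141, 0.0, 2.963]
force: [0.4, 0.4, -0.3]
grip_width: 0.0594
pics/s18.png origin 245 115 scale 6
[ 0.41362594 -0.48536688  0.30921358] [ 1.16679847  0.47696475 -0.26497012] 24.6
```

View pics/s18.png

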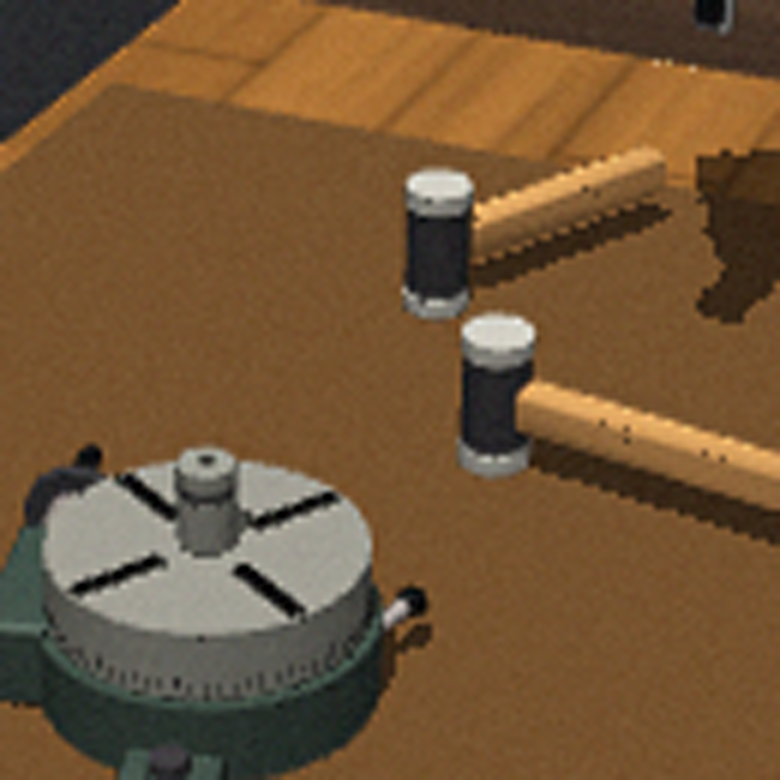

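View pics/t18.png

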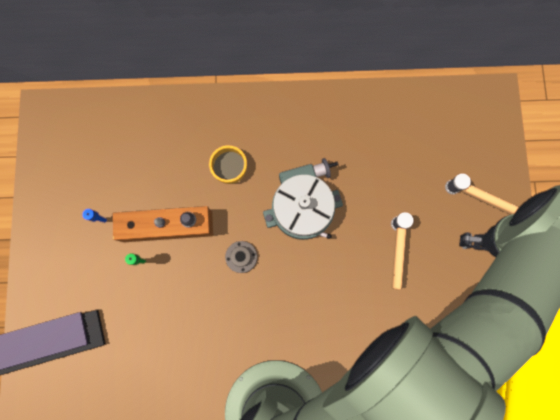

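The plug is upright and deeper in the bore (side crop 207,460). The mallet stands on the bench at (405,221) and everything else is in place, with the robot clear.

```bash
python3 -c "
from workcell import bot
print(bot.job_done())"
```

```text
the job is handed in; nothing more can be done
None
```

The plug is set in the rotary table's bore and tapped home, the mallet is back standing on the bench, and the job was handed in at about 24.6 s.

- **Setting the plug:** I lifted the bare steel plug out of the rack and pressed it into the bore. The wrist read 5.6 N at the end, or about 8.6 N at the bore if the plug's 3 N weight is counted. That is slightly over the 5 N asked, but well under the 20 N that locks the taper.
- **Tapping:** I used the mallet farthest to the robot's left and gave three taps, lifting it clear after each. They reached about 18, 25 and 25 N with the mallet's weight taken off. On the last tap the plug gave only about 0.2 mm, so I take it as locked. I did not try pulling on it.
- **Setting the mallet down:** It went back where it started, with up to about 20 N against the bench before I let go.
- **Last checks:** The final pictures show the plug upright in the bore and the mallet standing. The other tools, sieve, casting and look-alikes are in their places, and the robot touches nothing.
- **Disagreement:** The camera put the lightly seated plug's underside about 5 mm above the table, while the arm's height suggested about 11 mm. I relied on felt contact instead of either figure.

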